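# Balance the tea paddle on its drying rest

## Task

Put the long wooden tea paddle, the one with the wide blade, up to dry on the little steel rest: laid square across the bar and balanced there, so that it lies level with both ends hanging clear of the counter when you let go. Leave the plain wooden stick and the loose white bowl near it where they are.

Things in the scene. Friction and masses are not known exactly. Their poses are not given: they have to be found in the camera images.
- paddle: Wooden tea paddle, 370 mm long, 18 mm thick, 0.15 kg, lying flat. Straight handle 20 mm wide, 270 mm long; blade 70 mm wide, 100 mm long, round-ended. Origin: middle of its length, on the underside; x along it to the blade end (+185 mm; handle end -185 mm), z up. Handle meets blade at x = +85 mm. The blade makes that end heavy: the centre of mass is on the handle at x = +50 mm.
- rest: Steel drying rest, fixed: a foot 80 x 100 x 10 mm, a thin upright wall and on it one level bar, the fulcrum, 30 mm wide (along x), 100 mm long (along y), its flat top 80 mm above the counter. Origin: centre of the foot's underside, on the counter below the bar's middle; x across the bar, y along it, z up. The paddle goes with its length along x, either way round.
- stick: Bystander: plain straight stick of the same wood, 300 x 24 x 14 mm, without a blade, lying flat on the counter on the other side of the rest. Origin: the centre of its underside; x along it.
- bowl: Bystander: loose white tasting bowl, 96 mm across and 55 mm high, standing on the counter beyond the rest. Origin: the centre of its underside.
Mind the look-alikes: they are no part of the job. Leave any purple look-alike of the rest alone.

How it is judged:
By the outcome, as a careful person would: the job done as asked, in the order asked, and still so for the second after the job is handed in, with the robot touching nothing.
It also fails if it takes over 32 s, if anything falls off the work surface, if the arm or the gripper's body presses on something with over 40 N, if the wrist force passes 120 N, or if a joint passes its speed limit or range.

## Robot

A 6-joint arm with a two-finger parallel gripper is mounted at the origin on the work surface. World frame = base frame: x ahead of the robot, y to its left, z up, the work surface at z = 0. Lengths are in m, angles in rad, forces in N, time in s.
With the tool pointing down it reaches from about 0.275 to 0.775 m from the base axis. Payload 14.6 kg.
Tool frame: the origin (TCP) lies midway between the tips of the shut fingers; the grasp point (between the pads) lies 19 mm behind it (arm.tcp_to_grasp is the distance from the TCP to the grasp point, in m); y points along the fingers, x is the direction in which the jaws open and shut, and the axes are right-handed (so a half turn about y gives the same grasp; the last joint's range is limited). The gripper opens to 85 mm and grips with 20 to 120 N. Pads are 22 mm wide; open, the fingers measure 114 mm over their backs; the gripper's body (76 mm by 85 mm) begins 54 mm behind the grasp point. The pads swing forward as they close: fully open they stand 13 mm farther back than shut.
Start: joints at [-1.263, 0.263, -0.048, 1.259, 0, 1.415], TCP at [0.234, -0.47, 0.231] pointing down, gripper open.
Joint ranges: [-2.65, 2.65], [-0.89, 1.7], [-1.18, 1.37], [-2.13, 2.11], [-1.35, 1.29], [-3.14, 3.14]. Speed limits (rad/s): [1.89, 1.89, 2.57, 2.79, 3.14, 3.14].

## Interface

Orientations are given as [roll, pitch, yaw] about the fixed x, y, z axes, in that order (R = Rz(yaw) Ry(pitch) Rx(roll)).
In Python, from bench import arm gives the robot as it stands. Calls block until the motion is done:
- arm.goto(position, orientation): joint-space move of the TCP to a pose.
- arm.move_l(position, frame=None, feed=0.15, max_force=None): straight line of the TCP; frame=None keeps the orientation; feed is the mean speed in m/s. With max_force (N) it stops when the force on the tool has changed by that much, and returns True; else False.
- arm.move_j(angles): joint-space move.
- arm.grip(opening, squeeze=None): opening from 0.0 (shut) to 1.0 (fully open); squeeze is the grip in N (None keeps the last); returns when the fingers have stopped.
- arm.pause(seconds).
- arm.solve_ik(position, orientation): joint angles nearest the present ones, or None.
- arm.grab_frame(name): name is "scene" or "top"; returns a dict with "image" (420x560x3 uint8, red, green, blue), "fx", "fy", "cx", "cy" (pixels), "k1" (the pictures are not rectified: a ray, as slopes to the right and down, at radius r is drawn at 1 + k1 r^2 times it, then the intrinsics apply), "rvec" (rotation vector, rad) and "tvec" (3), from world to camera coordinates, as OpenCV has them. Camera axes: x right, y down, z forward; pixel columns grow to the right and rows downward; lengths in m; the calibration is good to about 2 mm. A picture is of the moment at which its call begins. There is no depth.
A pose or a line that the arm cannot do raises arm.PlanningError and nothing moves.
- arm.close_job(): hands the job in, once; it reports no verdict.
Readings, each from a call of its own:
- arm.get_time(): time.
- arm.get_joint_pos(): joint angles.
- arm.get_qd(): joint speeds.
- arm.get_effort(): joint torques, N m.
- arm.get_eef_pos(): TCP position.
- arm.get_orientation(): TCP orientation.
- arm.get_wrist_force(): force on the tool from outside, world axes, zero at the start.
- arm.get_torque(): the same for the moment, N m.
- arm.get_gripper_width(): opening from 0.0 (shut) to 1.0 (fully open).
Only numpy, scipy, OpenCV 4.12 (cv2) and the standard library are available. Lean on these libraries where they do the work, as an engineer would, in place of code of your own. Each camera call takes 0.05 s, during which the arm holds its last target. There are 200 camera calls.

## Working session

There is one attempt and no reset: what is moved stays moved. The work goes in short steps, each a Python script; the robot and the scene stay as the last script left them, time stands still between calls to the robot, and variables do not carry over. Pictures are saved under pics/ and viewed, about 8 in all and at most 12, crops included, and the job is handed in when it is done.

```bash
mkdir -p pics; ls
python3 - <<'E'
from bench import arm
import cv2,numpy as np,pickle
d={n:arm.grab_frame(n) for n in("scene","top")}
pickle.dump(d,open("f0.pkl","wb"))
for n in d: cv2.imwrite(f"pics/{n}0.png",d[n]["image"][:,:,::-1]); print(n,{k:v for k,v in d[n].items() if k!="image"})
print(arm.get_orientation(),arm.get_time(),arm.tcp_to_grasp)
E
```

```text
pics
scene {'fx': 447.7233499083784, 'fy': 447.7233499083784, 'cx': 281.50966926772213, 'cy': 210.16023646126143, 'k1': -0.08085065001453483, 'rvec': array([ 1.76619794,  1.70114496, -0.76829043]), 'tvec': array([-0.02813406, -0.37454913,  1.39020613])}
top {'fx': 379.74042959376266, 'fy': 379.74042959376266, 'cx': 277.76012394119266, 'cy': 215.0974559132368, 'k1': -0.034634105628449825, 'rvec': array([ 2.00491881, -2.22419486,  0.22151244]), 'tvec': array([0.05612564, 0.61368488, 0.59099857])}
[-1.57063333e+00  9.55704588e-04 -1.10797960e+00] 0.1 0.0187
```

View pics/scene0.png

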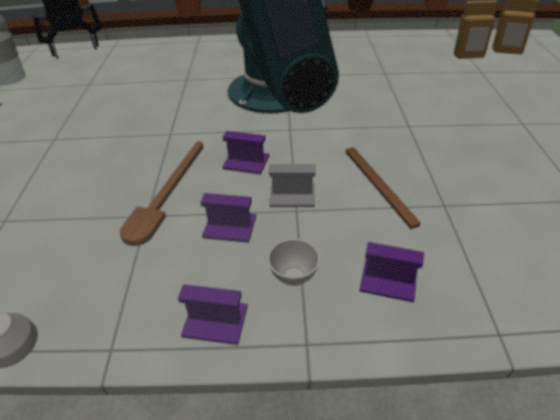

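View pics/top0.png

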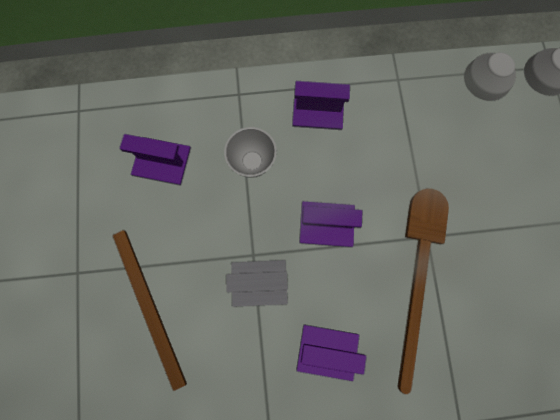

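Scene view: steel rest at (292,185), paddle on the left from (200,145) to (140,230), stick on the right, bowl at (293,262). Top view: rest at (258,283), paddle with its blade at (428,215) and handle end at (406,390), bowl at (250,152). The purple decoys surround the rest.

```bash
cat > h.py <<'E'
import cv2,numpy as np
def ray(f,uv,z):
    K=np.array([[f["fx"],0,f["cx"]],[0,f["fy"],f["cy"]],[0,0,1.]])
    p=cv2.undistortPoints(np.array(uv,float).reshape(-1,1,2),K,np.array([f["k1"],0,0,0,0.])).reshape(-1,2)
    R=cv2.Rodrigues(f["rvec"])[0]; c=-R.T@f["tvec"]
    d=np.c_[p,np.ones(len(p))]@R
    return c+d*((z-c[2])/d[:,2])[:,None]
def proj(f,P):
    K=np.array([[f["fx"],0,f["cx"]],[0,f["fy"],f["cy"]],[0,0,1.]])
    return cv2.projectPoints(np.array(P,float).reshape(-1,1,3),f["rvec"],f["tvec"],K,np.array([f["k1"],0,0,0,0.]))[0].reshape(-1,2)
def wood(f,side):
    """largest wood blob on the paddle's side, as contour pixels"""
    h=cv2.cvtColor(f["image"],cv2.COLOR_RGB2HSV)
    m=cv2.inRange(h,(3,110,50),(18,255,255))
    m[:, :]=np.where(side,m,0)
    c=max(cv2.findContours(m,cv2.RETR_EXTERNAL,cv2.CHAIN_APPROX_NONE)[0],key=cv2.contourArea)
    return c.reshape(-1,2)
E
python3 - <<'E'
import pickle,numpy as np,cv2
from h import *
d=pickle.load(open("f0.pkl","rb")); X=np.arange(560)[None,:]
Y=np.arange(420)[:,None]
for n,s in(("top",(X>380)&(Y>100)),("scene",(X<220)&(Y>100))):
    f=d[n]; R=cv2.Rodrigues(f["rvec"])[0]; print(n,"cam",-R.T@f["tvec"])
    c=wood(f,s); P=ray(f,c,0.018 if n=="top" else .012)[:,:2]
    vx,vy,x0,y0=cv2.fitLine(P.astype(np.float32),cv2.DIST_L2,0,.01,.01).ravel(); a=np.array([vx,vy]); a*=np.sign(a[0]); q=np.array([-a[1],a[0]])
    t=P@a; w=P@q
    for lo,hi in ((.0,.01),)+tuple((k*.03,k*.03+.03) for k in range(13)):
        m=(t-t.min()>=lo)&(t-t.min()<hi)
        if m.any(): print(round(lo,3),"w %.4f..%.4f"%(w[m].min(),w[m].max()),end=" | ")
    print("\nlen",np.ptp(t),"ends",P[t.argmin()],P[t.argmax()],"yaw",np.arctan2(a[1],a[0]),"tmin",t.min(),"a",a)
t=d["top"]["image"][250:320,215:300]; s=d["scene"]["image"][155:215,255:330]
cv2.imwrite("pics/crop.png",np.hstack([cv2.resize(t,(400,330),interpolation=cv2.INTER_CUBIC),cv2.resize(s,(400,330),interpolation=cv2.INTER_CUBIC)])[:,:,::-1])
h=cv2.cvtColor(d["top"]["image"],cv2.COLOR_RGB2HSV)
for r in range(256,312,2): print(r,d["top"]["image"][r,[222,230,240,258,280,292]].tolist())
E
```

```text
top cam [0.48507206 0.00299646 0.70266255]
0.0 w -0.0831..-0.0695 | 0.0 w -0.0848..-0.0657 | 0.03 w -0.1099..-0.0404 | 0.06 w -0.1085..-0.0389 | 0.09 w -0.1077..-0.0392 | 0.12 w -0.0649..-0.0558 | 
len 0.12338484428640173 ends [ 0.52355458 -0.25627024] [ 0.64210165 -0.29099718] yaw -0.33325055 tmin 0.5785809216951455 a [ 0.944984   -0.32711646]
scene cam [1.27786144 0.00474232 0.66392717]
0.0 w -0.1005..-0.0909 | 0.0 w -0.1012..-0.0854 | 0.03 w -0.1019..-0.0819 | 0.06 w -0.1013..-0.0835 | 0.09 w -0.1014..-0.0820 | 0.12 w -0.1015..-0.0849 | 0.15 w -0.1016..-0.0843 | 0.18 w -0.1017..-0.0861 | 0.21 w -0.1020..-0.0859 | 0.24 w -0.1028..-0.0759 | 0.27 w -0.1257..-0.0618 | 0.3 w -0.1271..-0.0613 | 0.33 w -0.1258..-0.0630 | 0.36 w -0.1042..-0.0809 | 
len 0.3653896980095095 ends [ 0.29395069 -0.19571831] [ 0.64217263 -0.30640319] yaw -0.30826294 tmin 0.33947615373171247 a [ 0.952862   -0.30340394]
256 [[118, 120, 114], [104, 108, 102], [87, 92, 86], [108, 114, 107], [119, 123, 116], [121, 125, 117]]
258 [[87, 92, 84], [94, 97, 90], [113, 116, 109], [122, 126, 119], [121, 125, 117], [120, 125
[... 1897 characters left out ...]
27, 119], [122, 126, 118], [99, 97, 99], [98, 97, 99], [100, 98, 100], [122, 126, 118]]
300 [[123, 127, 118], [122, 126, 118], [100, 99, 101], [97, 95, 97], [101, 100, 101], [123, 126, 118]]
302 [[124, 128, 120], [121, 126, 117], [99, 97, 99], [98, 97, 101], [99, 97, 99], [122, 126, 117]]
304 [[123, 127, 119], [123, 127, 118], [101, 98, 101], [99, 96, 98], [99, 101, 99], [124, 126, 118]]
306 [[124, 128, 121], [123, 128, 119], [99, 101, 98], [81, 85, 80], [123, 128, 121], [123, 127, 119]]
308 [[123, 129, 120], [123, 128, 119], [123, 127, 119], [85, 88, 82], [125, 129, 121], [123, 127, 119]]
310 [[123, 127, 119], [124, 128, 120], [122, 126, 118], [85, 88, 82], [123, 128, 119], [122, 126, 118]]
```

View pics/crop.png

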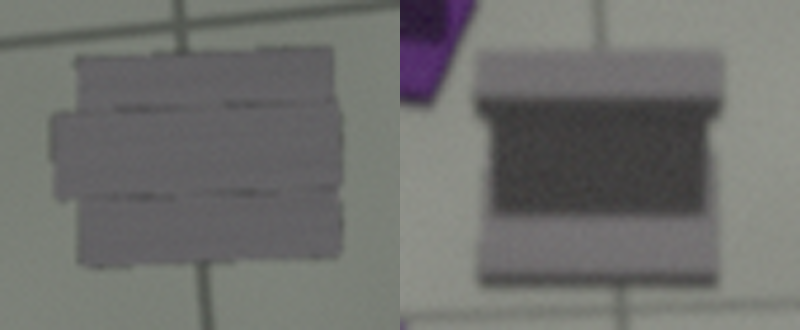

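Crop: in the top view the bar's corners are at about (226,274), (287.5,272), (288,290), (227,292.5); the scene view shows the same bar. The paler handle was lost in the top mask, so I'll loosen it.

Run:
```python
import pickle,numpy as np,cv2
from h import *
d=pickle.load(open("f0.pkl","rb")); f=d["top"]
s=70/330
bar=np.array([(52,113),(341,104),(343,187),(56,200)])*s+[214.6,249.6]
foot=np.array([(77,57),(333,47),(343,258),(79,267)])*s+[214.6,249.6]
for n,c,z in(("bar",bar,.08),("foot",foot,.01)):
    P=ray(f,c,z)[:,:2]; e=(P[1]+P[2]-P[0]-P[3])/2; e2=(P[0]+P[1]-P[2]-P[3])/2
    print(n,P.mean(0),"long",np.linalg.norm(e),np.arctan2(-e[0],e[1])if e[1]>0 else np.arctan2(e[0],-e[1]),"across",np.linalg.norm(e2),np.arctan2(e2[1],e2[0]))
sb=np.array([(78,53),(322,53),(322,102),(78,102)])*[75/400,60/330]+[254.6,154.6]
P=ray(d["scene"],sb,.08)[:,:2];print("scene bar",P.mean(0),P.round(4).tolist())
I=f["image"].astype(int); m=((I[:,:,0]-I[:,:,2]>18)&(I[:,:,0]-I[:,:,1]>8)).astype(np.uint8)
m[:,:380]=0;m[:150]=0
c=max(cv2.findContours(m,cv2.RETR_EXTERNAL,cv2.CHAIN_APPROX_NONE)[0],key=cv2.contourArea).reshape(-1,2)
P=ray(f,c,.018)[:,:2]
tip=P[P[:,0].argmin()]
H=P[(np.linalg.norm(P-tip,axis=1)<.24)&(np.linalg.norm(P-tip,axis=1)>.03)]
a=np.linalg.svd(H-H.mean(0),full_matrices=False)[2][0]; a*=np.sign(a[0]); q=np.array([-a[1],a[0]])
t=P@a;w=P@q;print("yaw",np.arctan2(a[1],a[0]),"len",np.ptp(t),t.min(),t.max())
for lo in np.arange(0,.37,.03):
    k=(t-t.min()>=lo)&(t-t.min()<lo+.03); print("%.2f %.4f %.4f"%(lo,w[k].min(),w[k].max()))
wm=[(w[(t-t.min()>=lo)&(t-t.min()<lo+.02)].min()+w[(t-t.min()>=lo)&(t-t.min()<lo+.02)].max())/2 for lo in np.arange(.03,.22,.02)]
o=a*(t.min()+t.max())/2+q*np.mean(wm); print("origin",o,"com",o+.05*a, wm)
g=np.r_[o,0.018]; 
print("scene proj of handle end, blade end, sides", proj(d["scene"],[np.r_[o-.185*a,.018],np.r_[o+.185*a,.018],np.r_[o+.05*a,.018]]))
```

```text
bar [0.50689667 0.03802797] long 0.09895439717796785 -0.06496843919426364 across 0.028846157348788565 -0.05650146280102908
foot [0.50696971 0.03836336] long 0.09929781901238018 -0.06654842966767431 across 0.07935196565953627 -0.06484420489596349
scene bar [0.51148289 0.03772304] [[0.493, -0.0111], [0.4985, 0.088], [0.5298, 0.0854], [0.5246, -0.0114]]
yaw -0.3181194315041953 len 0.36623919453194426 0.3409504869047107 0.707189681436655
0.00 -0.0980 -0.0746
0.03 -0.0976 -0.0745
0.06 -0.0972 -0.0744
0.09 -0.0966 -0.0744
0.12 -0.0963 -0.0740
0.15 -0.0958 -0.0741
0.18 -0.0956 -0.0745
0.21 -0.0949 -0.0753
0.24 -0.1176 -0.0491
0.27 -0.1196 -0.0483
0.30 -0.1194 -0.0479
0.33 -0.1191 -0.0488
0.36 -0.1040 -0.0677
origin [ 0.47106996 -0.2450147 ] com [ 0.51856122 -0.26065375] [np.float64(-0.08612450465089103), np.float64(-0.08581732187241797), np.float64(-0.08574016705103346), np.float64(-0.08552132262114706), np.float64(-0.0853534945263169), np.float64(-0.08504784057362239), np.float64(-0.08496901929327638), np.float64(-0.084817455017581), np.float64(-0.08528949360978388), np.float64(-0.0851141360224901)]
scene proj of handle end, blade end, sides [[201.89626384 140.25096223]
 [127.45403703 239.54916572]
 [158.8286001  197.42256095]]
```

Run:
```python
from bench import arm
import numpy as np,cv2,pickle
o=[-np.pi/2,0,-0.306-np.pi/2]; g=[.5188,-.2603]
op=[-np.pi/2,0,-0.063-np.pi/2]
print(arm.solve_ik([.508,.038,.25],op))
arm.grip(.6,squeeze=50)
arm.goto([*g,.12],o)
print("hit",arm.move_l([*g,.006],feed=.1,max_force=15),arm.get_eef_pos())
arm.grip(0.,squeeze=50); print(arm.get_gripper_width(),arm.get_eef_pos())
arm.move_l([*g,.2],feed=.15)
print(arm.get_wrist_force(),arm.get_torque(),arm.get_eef_pos(),arm.get_orientation(),arm.get_time())
d={n:arm.grab_frame(n) for n in("scene","top")}
pickle.dump(d,open("f1.pkl","wb"))
cv2.imwrite("pics/both1.png",np.vstack([cv2.resize(d[n]["image"],(400,300)) for n in d])[:,:,::-1])
```

```text
[-0.08541591  0.23115784 -0.04177844  1.29786004  0.          3.11917675]
hit False [ 0.5191136  -0.26053312  0.00655065]
0.2180446757771575 [ 0.51904268 -0.26056672  0.00664154]
[-0.59194661 -0.49992306 -2.11118263] [-0.03038523 -0.04381026  0.00168286] [ 0.51849472 -0.2600899   0.19922553] [-1.57202485e+00  3.74662000e-04 -1.87677662e+00] 5.0333
```

View pics/both1.png

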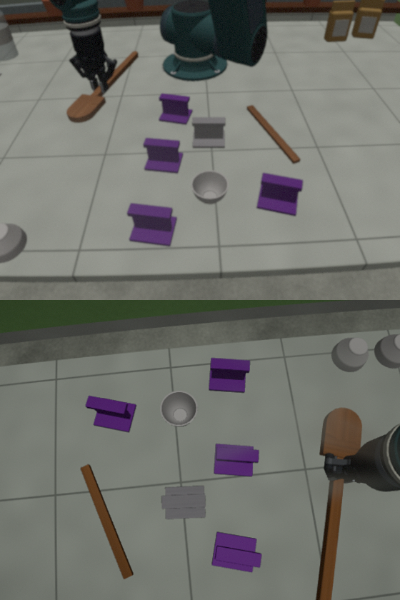

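The paddle is held level, with the blade forward, at about (100,95) in the scene half. I'll carry it above the rest and re-read the forces at standstill to check the balance point.

Run:
```python
from bench import arm
import numpy as np,cv2,pickle
op=[-np.pi/2,0,-0.058-np.pi/2]
arm.goto([.508,.038,.2],op); print(arm.get_time())
for i in range(4):
    arm.pause(.25); print(arm.get_wrist_force().round(2),arm.get_torque().round(3))
print(arm.get_eef_pos(),arm.get_orientation(),arm.get_joint_pos(),arm.get_time())
d={n:arm.grab_frame(n) for n in("scene","top")}
pickle.dump(d,open("f2.pkl","wb"))
cv2.imwrite("pics/both2.png",np.vstack([d["scene"]["image"][60:360,100:500],d["top"]["image"][100:400,80:480]])[:,:,::-1])
```

```text
6.275
[ 0.13 -0.45 -2.27] [-0.046  0.011 -0.016]
[-0.56  0.76 -1.71] [-0.002 -0.001 -0.01 ]
[ 0.56  0.68 -1.1 ] [-0.01   0.018  0.019]
[ 0.55  0.61 -0.68] [-0.013  0.026  0.031]
[0.50797292 0.03801599 0.20000101] [-1.57082200e+00 -7.04429843e-06 -1.62876503e+00] [-8.53844279e-02  2.48380997e-01 -1.54905804e-01  1.16753500e+00
 -7.74550479e-06  3.11417693e+00] 7.275
```

View pics/both2.png

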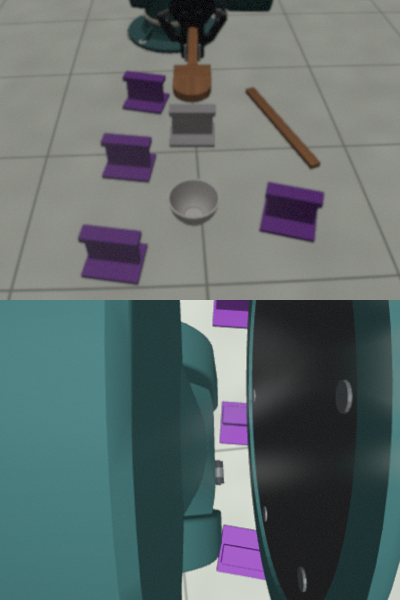

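Scene half: the blade hangs in front of and above the rest, tip bottom at about (292,160) full-frame. The arm blocks the top view. I'll compare the tip with its predicted pixel, then lower.

Run:
```python
from bench import arm
import numpy as np,cv2,pickle
from h import *
f=pickle.load(open("f2.pkl","rb"))["scene"]
a=np.array([np.cos(-.058),np.sin(-.058),0]); b=np.array([.508,.038,.1935])
up=np.array([0,0,.018]); q=np.array([-a[1],a[0],0])
print("pred tip under/top",proj(f,[b+.135*a,b+.135*a+up]).round(1).tolist(),"junction corners",proj(f,[b+.035*a+up-.035*q,b+.035*a+up+.035*q]).round(1).tolist())
c=wood(f,(np.arange(560)[None,:]<340)&(np.arange(560)[None,:]>240)&(np.arange(420)[:,None]<200))
print("blob bottom",c[c[:,1].argmax()],"x range",c[:,0].min(),c[:,0].max())
cv2.imwrite("pics/c2.png",cv2.resize(f["image"][75:215,240:340],None,fx=4,fy=4,interpolation=cv2.INTER_CUBIC)[:,:,::-1])
```

```text
pred tip under/top [[291.0, 162.5], [290.9, 154.2]] junction corners [[273.2, 123.5], [310.1, 123.5]]
blob bottom [287 160] x range 274 309
```

View pics/c2.png

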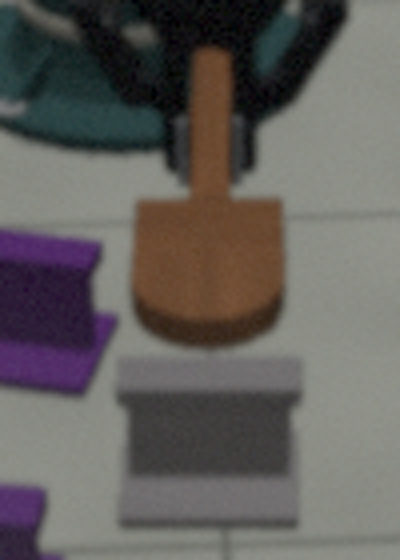

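Prediction and image agree within about 1.5 px (≈2–3 mm), well inside the 30 mm bar. Lowering.

Run:
```python
from bench import arm
import numpy as np,cv2,pickle
x=.5095;y=.038
arm.move_l([x,y,.1],feed=.1); arm.pause(.2)
print("hit",arm.move_l([x,y,.084],feed=.02,max_force=6),arm.get_eef_pos(),arm.get_wrist_force())
d=arm.grab_frame("scene"); pickle.dump(d,open("f3.pkl","wb"))
cv2.imwrite("pics/c3.png",cv2.resize(d["image"][95:235,220:360],None,fx=4,fy=4,interpolation=cv2.INTER_CUBIC)[:,:,::-1])
print(arm.get_joint_pos(),arm.get_time())
```

```text
hit True [0.50939902 0.03801908 0.08658846] [-1.61974071 -0.66713516  8.71990902]
[-8.51353751e-02  3.29777507e-01 -3.66931924e-01  8.74211980e-01
 -4.39670593e-05  3.11441478e+00] 9.425
```

View pics/c3.png

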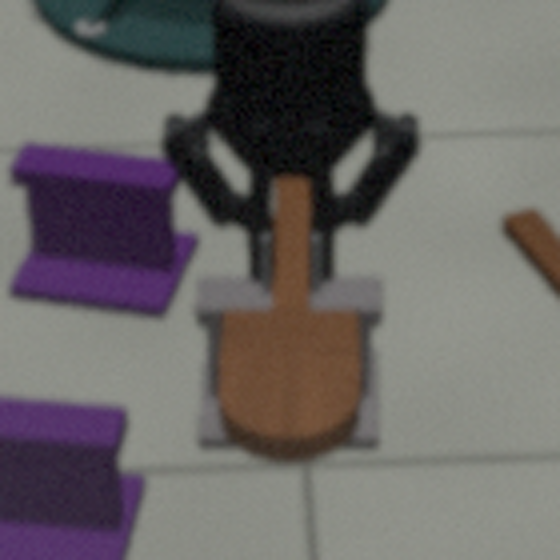

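Contact came at the expected height (0.0866): blade forward, handle square across the bar. I'll ease the jaws open, check that it stays level, then withdraw.

Run:
```python
from bench import arm
import numpy as np,cv2,pickle
from h import *
def tip(f):
    c=wood(f,(np.arange(560)[None,:]<330)&(np.arange(560)[None,:]>255)&(np.arange(420)[:,None]<260)); return c[c[:,1].argmax()],c[c[:,1].argmin()]
print(tip(pickle.load(open("f3.pkl","rb"))))
arm.grip(.3); arm.pause(.4); print(arm.get_gripper_width(),tip(arm.grab_frame("scene")))
arm.grip(.55); print(tip(arm.grab_frame("scene")))
p=arm.get_eef_pos(); arm.move_l([p[0],p[1],.2],feed=.1)
arm.goto([.38,-.30,.3],[-np.pi/2,0,-1.3]); arm.pause(.5)
d={n:arm.grab_frame(n) for n in("scene","top")}
pickle.dump(d,open("f4.pkl","wb")); print(tip(d["scene"]),arm.get_time())
cv2.imwrite("pics/c4.png",np.hstack([d["scene"]["image"][60:360,100:500],d["top"]["image"][120:420,60:460]])[:,:,::-1])
```

```text
(array([300, 206], dtype=int32), array([289, 139], dtype=int32))
0.30093953658541106 (array([290, 207], dtype=int32), array([290, 139], dtype=int32))
(array([287, 205], dtype=int32), array([290, 139], dtype=int32))
(array([298, 206], dtype=int32), array([292, 107], dtype=int32)) 13.8
```

View pics/c4.png

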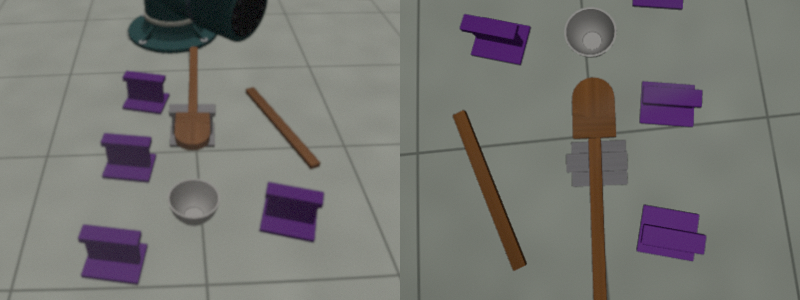

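The paddle lies across the bar, with the stick, bowl and purple rests where they were. One numeric check of level, squareness and bystanders, then hand in.

Run:
```python
from bench import arm
import pickle,numpy as np,cv2
from h import *
d=pickle.load(open("f4.pkl","rb")); d0=pickle.load(open("f0.pkl","rb")); a=np.array([np.cos(-.058),np.sin(-.058),0]); b=np.array([.5094,.038,.08])
up=np.array([0,0,.018])
pts=[b-.235*a+up,b+.135*a+up,b+.135*a,b+.035*a+up]
print("pred scene handle end top, tip top, tip under, junction",proj(d["scene"],pts).round(1).tolist())
f=d["top"]; I=f["image"].astype(int); m=((I[:,:,0]-I[:,:,2]>18)&(I[:,:,0]-I[:,:,1]>8)).astype(np.uint8); m[:,:210]=0; m[:,300:]=0; m[:170]=0
c=max(cv2.findContours(m,cv2.RETR_EXTERNAL,cv2.CHAIN_APPROX_NONE)[0],key=cv2.contourArea).reshape(-1,2)
P=ray(f,c,.098)[:,:2]; tip=P[P[:,0].argmax()]; H=P[(P[:,0]<.53)&(P[:,0]>.32)]
v=np.linalg.svd(H-H.mean(0),full_matrices=False)[2][0]; print("paddle yaw",np.arctan(v[1]/v[0]),"tip",tip,"pred",pts[1],"width near/far",[np.ptp(H[(H[:,0]>l)&(H[:,0]<l+.05)][:,1]).round(4) for l in(.33,.47)],"blade w",np.ptp(P[:,1][P[:,0]>.55]))
D=np.abs(d["top"]["image"].astype(int)-d0["top"]["image"]).max(2)
print("stick diff",(D[225:395,100:195]>30).sum(),"bowl diff",(D[120:185,215:285]>30).sum())
s=pickle.load(open("f4.pkl","rb"))["scene"]
n=arm.grab_frame("scene"); print("still moving px",(np.abs(n["image"].astype(int)-s["image"]).max(2)>30).sum())
arm.close_job()
```

```text
pred scene handle end top, tip top, tip under, junction [[293.2, 105.8], [291.3, 203.6], [291.3, 210.6], [291.9, 171.4]]
paddle yaw -0.05943096525165944 tip [0.64368485 0.0335415 ] pred [0.64417299 0.03017439 0.098     ] width near/far [np.float64(0.0214), np.float64(0.0224)] blade w 0.07175126299201577
stick diff 0 bowl diff 0
still moving px 0
the job is handed in; nothing more can be done
```

The paddle is balanced across the steel rest, blade pointing away from the robot, and the job is handed in. I gripped it at its balance point, lowered it until it touched the bar, and opened the jaws in two stages. I then moved the arm clear, at about 14 s of the 32 s allowed.

- **Squareness:** the paddle's yaw measures −0.059 rad. The rest measured about −0.065 from the top camera and about −0.055 from the scene camera, so they agree to within 0.01 rad.
- **Position:** the blade tip is within about 1 mm of plan along the paddle. A 3 mm sideways gap at the rounded tip probably comes from how I picked the tip pixel.
- **Level and steady:** the handle end sits within about 1 px of where a level paddle would appear. The blade tip did not shift on release by more than mask noise, and the last two frames were identical.
- **Bystanders:** the stick and the bowl show no change in the top view.
- **What disagreed:**
  - The two cameras differed by about 4 mm on the bar's position, well within its 30 mm width.
  - The underside of the blade tip was picked about 4 px above its predicted row, which I put down to the dark edge being cut off by the colour mask.
  - The wrist force and torque readings were too noisy to confirm the balance point, so that rests on the camera pictures.

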